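Pop the battery hatch of a bench meter

ROBOT

A 6-joint arm with a two-finger parallel gripper is mounted at the origin on the work surface. World frame = base frame: x ahead of the robot, y to its left, z up, the work surface at z = 0. Lengths are in m, angles in rad, forces in N, time in s.
With the tool pointing down it reaches from about 0.425 to 0.95 m from the base axis. Payload 3.5 kg.
Tool frame: the origin (TCP) lies midway between the tips of the shut fingers; the grasp point (between the pads) lies 19 mm behind it; x points along the fingers, y is the direction in which the jaws open and shut, and the axes are right-handed (so a half turn about x gives the same grasp; the last joint's range is limited). The gripper opens to 85 mm and grips with 20 to 120 N. Pads are 22 mm wide; open, the fingers measure 114 mm over their backs; the gripper's body (76 mm by 85 mm) begins 54 mm behind the grasp point. The pads swing forward as they close: fully open they stand 13 mm farther back than shut.
Start: joints at [1.175, 0.286, 1.577, -0, 1.279, -0.15], TCP at [0.164, 0.655, 0.231] pointing down, gripper open.
Joint ranges: [-2.77, 2.77], [-0.9, 2.22], [0.21, 2.48], [-1.53, 4.67], [0.24, 2.81], [-2.84, 2.84]. Speed limits (rad/s): [2.79, 2.79, 3.14, 3.14, 3.14, 3.14].

INTERFACE

Orientations are given as a unit quaternion [x, y, z, w].
In Python, from plant import ctrl, vision gives the robot as it stands. The module is installed in compiled form; this text tells all that it offers.
- The arm moves only by the tool play_rows, never from a script. Its arguments are lists of equal length, an entry for each row: "claw": the closure in counts, from 0 (fully open) to 255 (shut); "travel": the shift along the tool's x, y, z in m, a list of three; "dr": the turn, a rotation vector about the tool's x, y, z in rad, a list of three. In form: {"claw": [claw, ...], "travel": [[tx, ty, tz], ...], "dr": [[wx, wy, wz], ...]}. A call has 1 to 20 rows; each row is the pose to reach, as a shift and turn from the pose measured when the call began, along the tool's axes at that moment; what a row does not reach only later rows make up. A row lasts 1/10 s, in which the tool goes at most 50 mm and 8.59 degrees, less where a joint would pass 70% of its speed; a pose out of reach is approached as far as the arm can. A call with a gripper value outside its range is refused whole. The fingers move at their own pace and stop on an object; "force" is the grip in N (left out, the last holds). Time passes only in rows, so rows that repeat a pose let the fingers close. It gives the time, the measured TCP pose, the force and the opening at its end, in the units of the state.
- ctrl.get_state(): the state, without advancing time (a new reading comes with each control period).
- vision.read_camera(name): name is "scene" or "top"; returns a dict with "img" (480x640x3 uint8, red, green, blue), "range_z" (480x640 float32, m along the optical axis (not along the pixel's ray), 0 where there is no reading), "K" (3x3 intrinsics, pixels), "world_to_cam" (4x4, takes a point from world to camera coordinates). Camera axes: x right, y up, looking along -z (the intrinsics and any distortion apply to the point x, -y, -z); pixel columns grow to the right and rows downward; lengths in m; the calibration is good to about 2 mm. A picture is of the moment at which its call begins.
- ctrl.sign_off(): hands the job in, once; it reports no verdict.
The state is a dict: "time": time; "qpos": joint angles; "dq": joint speeds; "joint_efforts": joint torques, N m; "eef_pos": TCP position; "tcp_rot": TCP orientation; "contact_force": force on the tool from outside, world axes, zero at the start; "wrist_torque": the same for the moment, N m; "opening": opening from 0.0 (shut) to 1.0 (fully open).
Only numpy, scipy, OpenCV 4.12 (cv2) and the standard library are available. Lean on these libraries where they do the work, as an engineer would, in place of code of your own. Each camera call takes 0.05 s, during which the arm holds its last target.

TASK

Press the ribbed free edge of the large battery hatch on top of the light-grey meter once, so that its push-push latch lets go and the hatch pops up; take your hand right away and watch for about three seconds that the hatch stays open by itself. Press it one time only, leave the small fuse hatch shut, do not lift or shove the meter, and leave the solder spool, the jar and the parts bin alone.

Things in the scene. Friction and masses are not known exactly. Their poses are not given: they have to be found in the camera images.
- meter: Light-grey portable meter, 180 (x) x 250 (y) x 75 mm high, about 2.4 kg, loose on rubber feet. Origin: centre of its underside. Flush in its flat top lie two black hatches with grey ribs, hinged on their +x edge, ribbed free edge towards the meter's -x: the large battery hatch (+y half, out to the meter's -x edge) and the small fuse hatch (-y half). Display and dial are on the +x face.
- battery_hatch_press (a point): The point to press: on the top face of the large battery hatch, in the middle of its width, on the ribs, 12 mm in from the free edge, 68 mm from the hinge. It moves with the hatch. The hatch is a 4 mm plate, 80 mm (meter's x) x 80 mm (meter's y).
- battery_hatch_hinge (a point): Middle of the hinge axis of the battery hatch (the axis lies along the meter's y), 2 mm below the deck.
- battery_hatch (a joint): Hatch angle (rad): 0 shut, latched, flush; negative pressed in; range -0.1 to 0.9. At the press point it yields at about 3.5 N, trips once it has sunk 4.5 mm (-0.065), hard stop at 6.8 mm (-0.1). A shorter press leaves it latched. Let go, a spring swings it to 0.9 rad within 1 s, free edge 63 mm above the deck, and holds it. Pushed fully down again, it latches shut.
- latch_cam (a joint): Counter of the latch, inside the meter and unseen (m): 0 as latched at the start, 0.012 to 0.0135 after one press with the hatch released, more than 0.017 once it is pressed a second time.
- fuse_hatch_press (a point): Top of the small fuse hatch (38 x 38 mm), on its ribs near its free edge. Not to be pressed.
- fuse_hatch (a joint): Angle of the fuse hatch (rad): 0 shut, negative when pressed in.
- solder_spool: Solder spool standing on end, 60 mm diameter, 50 mm high; origin at the centre of its underside. Bystander.
- flux_jar: White jar with a black cap, 52 mm diameter, 65 mm high; origin at the centre of its underside. Bystander.
- parts_bin: Blue open parts bin, 90 x 140 x 60 mm high; origin at the centre of its underside. Bystander.

How it is judged:
By the outcome, as a careful person would: the job done as asked, in the order asked, and still so for the second after the job is handed in, with the robot touching nothing.
It also fails if it takes over 35 s, if anything falls off the work surface, if the arm or the gripper's body presses on something with over 40 N, if the wrist force passes 120 N, or if a joint passes its speed limit or range.

## Working session

There is one attempt and no reset: what is moved stays moved. The work goes in short steps, Python scripts to look and compute and a tool call to move; the robot and the scene stay as the last step left them, time stands still between calls to the robot, and variables do not carry over. Pictures are saved under pics/ and viewed, and the job is handed in when it is done.

Besides the shell and the picture viewer there is one more tool, called as a command line: name --argument value ..., lists and objects as JSON in quotes. play_rows: Moves the arm, as the interface text tells. Its arguments: {"type":"object","properties":{"claw":{"type":"array","items":{"type":"number"}},"travel":{"type":"array","items":{"type":"array","items":{"type":"number"}}},"dr":{"type":"array","items":{"type":"array","items":{"type":"number"}}},"force":{"type":"number"}},"required":["claw","travel","dr"]}

```bash
mkdir -p pics
python3 - <<'E'
from plant import ctrl, vision
import cv2,pickle
print(ctrl.get_state())
d={}
for n in("scene","top"):
    c=vision.read_camera(n); d[n]=c
    cv2.imwrite(f"pics/{n}0.png",c["img"][:,:,::-1]); print(c["K"],c["world_to_cam"],[k for k in c])
pickle.dump(d,open("d0.pkl","wb"))
E
```

```text
{'time': 0.0, 'qpos': array([ 1.17501127e+00,  2.87182492e-01,  1.57816626e+00,  2.27666227e-05,
        1.27860616e+00, -1.50001656e-01]), 'dq': array([ 0.00342641, -0.00087185, -0.00105076, -0.00040218,  0.00388573,
       -0.00057046]), 'joint_efforts': array([-1.04898711e-03, -4.05960596e+01, -2.92633581e+01, -2.22986646e-04,
        5.75869140e-03, -2.26211284e-06]), 'eef_pos': array([0.16395084, 0.65411297, 0.22994178]), 'tcp_rot': array([ 0.08587904,  0.70200575, -0.08748344,  0.70154071]), 'contact_force': array([-0.06070295,  0.28825789,  0.05551241]), 'wrist_torque': array([ 0.06388377,  0.03813391, -0.00911373]), 'opening': 1.0032220372847183}
[[480.06052318   0.         321.07456689]
 [  0.         480.06052318 238.25933776]
 [  0.           0.           1.        ]] [[ 0.43935781  0.89829873  0.00491099 -0.34149816]
 [-0.59511381  0.28696625  0.75065966  0.27982813]
 [ 0.67290733 -0.33273078  0.66067084 -1.57741311]
 [ 0.          0.          0.          1.        ]] ['img', 'range_z', 'K', 'world_to_cam']
[[522.83960408   0.         317.59842075]
 [  0.         522.83960408 234.23542935]
 [  0.           0.           1.        ]] [[ 0.02049954 -0.99978898 -0.0013272   0.05434817]
 [ 0.99673586  0.02033322  0.07812934 -0.58853554]
 [-0.07808586 -0.00292448  0.99694235 -1.23016928]
 [ 0.          0.          0.          1.        ]] ['img', 'range_z', 'K', 'world_to_cam']
```

View pics/scene0.png

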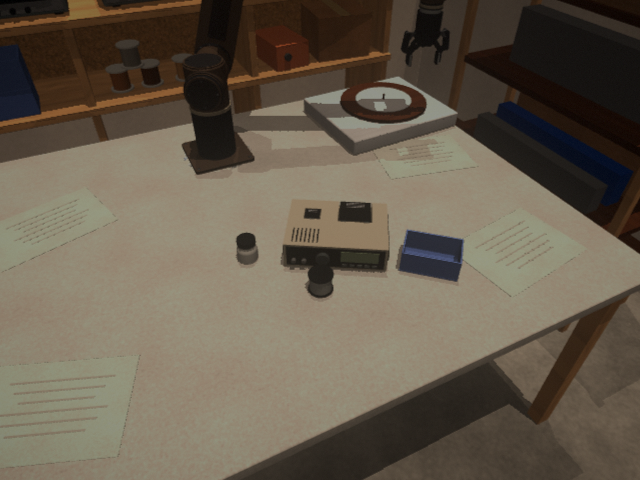

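View pics/top0.png

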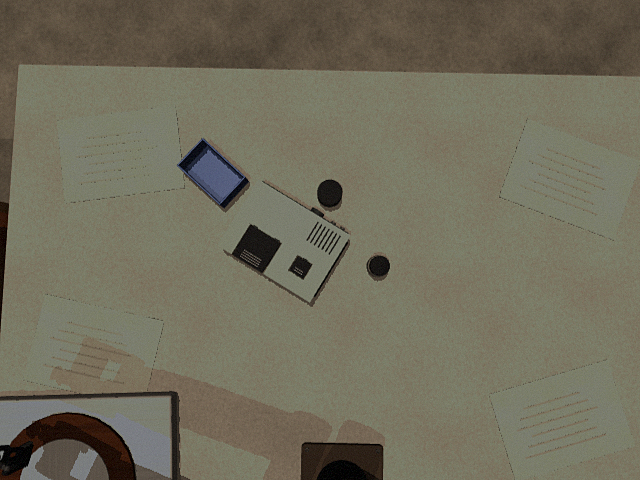

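The scene view shows the meter at about (337,235), with the spool, jar and bin around it. In the top view the large hatch is near (257,248) and the fuse hatch near (300,267). I'll enlarge the top view next.

```bash
cat > h.py <<'E'
import numpy as np
def deproj(c,u,v,z=None,plane=None):
    K=c["K"];T=c["world_to_cam"];R=T[:3,:3];t=T[:3,3]
    r=np.array([(u-K[0,2])/K[0,0],-(v-K[1,2])/K[1,1],-1.])
    o=-R.T@t; d=R.T@r
    if plane is not None: z=(plane-o[2])/d[2]
    return o+d*z
def proj(c,p):
    q=c["world_to_cam"]@np.r_[p,1]; K=c["K"]
    return K[0,2]+K[0,0]*q[0]/-q[2], K[1,2]-K[1,1]*q[1]/-q[2]
E
python3 - <<'E'
import pickle,cv2,numpy as np
from h import *
d=pickle.load(open("d0.pkl","rb"));c=d["top"]
im=c["img"][170:320,210:370,::-1]
cv2.imwrite("pics/crop0.png",cv2.resize(np.clip(im*1.5,0,255).astype(np.uint8),None,fx=5,fy=4*1.25*0.8,interpolation=cv2.INTER_CUBIC) if 0 else cv2.resize(np.clip(im*1.3,0,255).astype(np.uint8),None,fx=4,fy=4,interpolation=cv2.INTER_CUBIC))
for u,v in [(256,248),(290,235),(330,250),(280,278),(300,267),(250,400)]:
    z=c["range_z"][v,u]; print(u,v,deproj(c,u,v,z))
# meter deck mask by height
vv,uu=np.mgrid[150:330,200:380]
P=np.array([deproj(c,u,v,c["range_z"][v,u]) for u,v in zip(uu.ravel(),vv.ravel())])
m=((P[:,2]>.066)&(P[:,2]<.085)).reshape(uu.shape).astype(np.uint8)
n,l,s,ce=cv2.connectedComponentsWithStats(m); k=1+np.argmax(s[1:,4]); print(s[k])
pts=P.reshape(*uu.shape,3)[l==k]; print(cv2.minAreaRect((pts[:,:2]*1000).astype(np.float32)), np.median(pts[:,2]))
print(cv2.boxPoints(cv2.minAreaRect((pts[:,:2]*1000).astype(np.float32))))
E
```

```text
256 248 [0.54871349 0.20681395 0.07474236]
290 235 [0.5802941  0.12965426 0.07347671]
330 250 [0.54745198 0.03711552 0.07763267]
280 278 [0.48130268 0.14995721 0.07514688]
300 267 [0.50727165 0.10485499 0.07637922]
250 400 [0.19094701 0.21871944 0.00498686]
[  17   30  134  123 8393]
((569.3104858398438, 144.140380859375), (250.4658203125, 182.42303466796875), 59.67268371582031) 0.07399712059953645
[[427.3458     82.10126  ]
 [584.8052    -10.0112915]
 [711.27515   206.1795   ]
 [553.8158    298.29205  ]]
```

View pics/crop0.png

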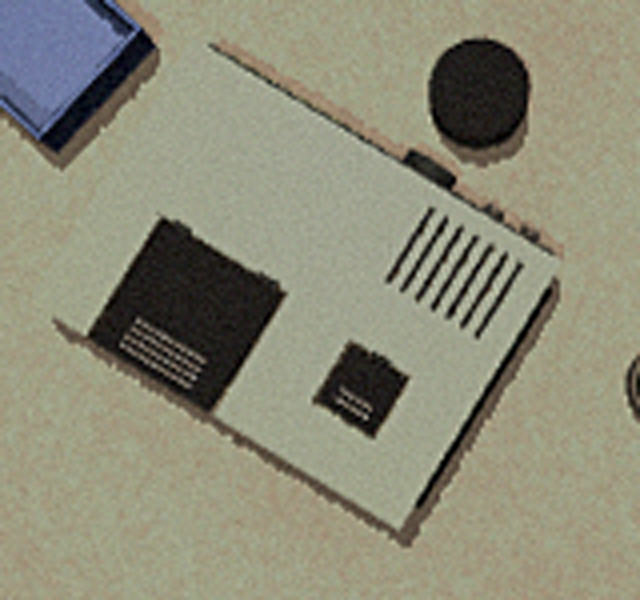

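Run:
```python
import pickle,numpy as np
from h import *
from scipy.spatial.transform import Rotation as R
from plant import ctrl
d=pickle.load(open("d0.pkl","rb"));c=d["top"]
for n,(u,v) in dict(hl=(163,218),hr=(283,292),fl=(91,333),fr=(211,408),press=(162,353)).items():
    print(n,deproj(c,210+(u-1.5)/4,170+(v-1.5)/4,plane=.075).round(4))
# from rect
ce=np.array([.5693,.1441]);a=np.radians(-30.33);ex=np.array([np.cos(a),np.sin(a)]);ey=np.array([-ex[1],ex[0]])
print("press from rect, y=+55/60:",ce-ex*.078+ey*.055)
s=ctrl.get_state();r=R.from_quat(s["tcp_rot"]);print(r.as_matrix().round(3))
p=deproj(c,210+160.5/4,170+351.5/4,plane=.075)
for k in range(4):
    y=np.radians(-30.3+90*k); zt=np.array([np.cos(y),np.sin(y),0]); xt=np.array([0,0,-1.]); yt=np.cross(zt,xt)
    g=R.from_matrix(np.c_[xt,yt,zt]); print(k,(r.inv()*g).as_rotvec().round(3))
for z in(.2,.11): print(r.inv().apply(np.r_[p[:2],z]-s["eef_pos"]).round(4))
```

```text
hl [0.6034 0.2214 0.075 ]
hr [0.5622 0.1512 0.075 ]
fl [0.5364 0.2606 0.075 ]
fr [0.495  0.1906 0.075 ]
press [0.5258 0.2196 0.075 ]
press from rect, y=+55/60: [0.52974964 0.23096063]
[[-0.001  0.243  0.97 ]
 [-0.002  0.97  -0.243]
 [-1.    -0.002 -0.   ]]
0 [ 0.283 -0.     0.002]
1 [-1.288 -0.002  0.002]
2 [-2.859 -0.003 -0.   ]
3 [1.854 0.002 0.002]
[ 0.0306 -0.3334  0.4567]
[ 0.1206 -0.3332  0.4567]
```

play_rows --claw '[255,255,255,255,255,255,255,255,255,255,255,255,255,255,255,255,255,255]' --travel '[[0.005,-0.022,0.03],[0.01,-0.044,0.061],[0.014,-0.067,0.091],[0.018,-0.089,0.122],[0.022,-0.111,0.152],[0.027,-0.133,0.182],[0.031,-0.155,0.213],[0.036,-0.178,0.243],[0.04,-0.2,0.274],[0.045,-0.222,0.304],[0.05,-0.244,0.334],[0.054,-0.266,0.365],[0.058,-0.289,0.395],[0.063,-0.311,0.426],[0.068,-0.333,0.456],[0.08,-0.333,0.456],[0.08,-0.333,0.456],[0.08,-0.333,0.456]]' --dr '[[0.03,0,0],[0.06,0,0],[0.09,0,0],[0.12,0,0],[0.15,0,0],[0.18,0,0],[0.21,0,0],[0.24,0,0],[0.26,0,0],[0.283,0,0],[0.283,0,0],[0.283,0,0],[0.283,0,0],[0.283,0,0],[0.283,0,0],[0.283,0,0],[0.283,0,0],[0.283,0,0]]'

```text
time: 1.9
eef_pos: [0.5241, 0.2205, 0.1497]
tcp_rot: [0.184, 0.683, -0.186, 0.682]
contact_force: [0.2, -0.2, -0.2]
opening: 0.001
```

Run:
```python
from plant import ctrl, vision
import cv2,numpy as np
from h import *
s=ctrl.get_state();print(s["time"],s["eef_pos"],s["tcp_rot"],s["contact_force"],s["opening"])
a=vision.read_camera("top")
b=vision.read_camera("scene")
cv2.imwrite("pics/top1.png",cv2.resize(a["img"][170:320,210:370,::-1],None,fx=4,fy=4))
cv2.imwrite("pics/sc1.png",cv2.resize(b["img"][140:290,260:420,::-1],None,fx=5,fy=4 and 5)[:600])
print(proj(b,s["eef_pos"]),proj(b,[.525,.220,.075]))
s=ctrl.get_state();print(s["contact_force"])
```

```text
1.9 [0.52405446 0.22052308 0.14974068] [ 0.18356597  0.68343501 -0.18561361  0.68173874] [ 0.23082903 -0.24330304 -0.18131977] 0.0009812720607275663
(np.float64(356.1339096513647), np.float64(180.75742580432495)) (np.float64(354.60709975930115), np.float64(204.85503524866826))
[ 0.02075663 -0.31316686  0.62629184]
```

View pics/sc1.png

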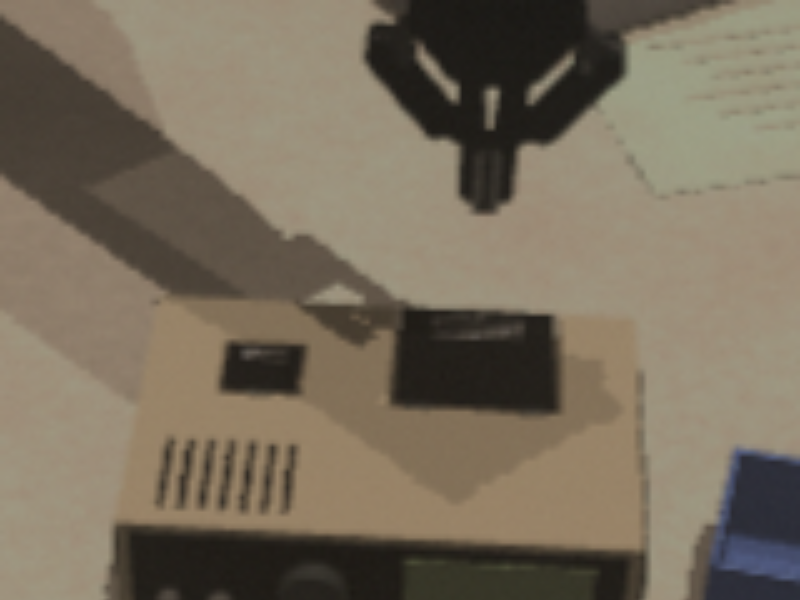

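The shut fingertips show at crop (485,210), which agrees with the kinematics. The press point projects to (473,324), on the ribs. Next I descend to just above the hatch.

play_rows --claw '[255,255,255,255,255]' --travel '[[0.03,0,0],[0.055,0,0],[0.068,0,0],[0.07,0,0],[0.07,0,0]]' --dr '[[0,0,0],[0,0,0],[0,0,0],[0,0,0],[0,0,0]]'

```text
time: 2.5
eef_pos: [0.5247, 0.2214, 0.0814]
tcp_rot: [0.183, 0.683, -0.185, 0.683]
contact_force: [0.1, -0.4, 0.2]
opening: -0.002
```

play_rows --claw '[255,255,255]' --travel '[[0.002,0,0],[0.003,0,0],[0.003,0,0]]' --dr '[[0,0,0],[0,0,0],[0,0,0]]'

```text
time: 2.8
eef_pos: [0.5251, 0.2215, 0.0791]
tcp_rot: [0.184, 0.682, -0.184, 0.683]
contact_force: [0.4, 0.1, 0.1]
opening: -0.006
```

play_rows --claw '[255,255]' --travel '[[0.001,0,0],[0.001,0,0]]' --dr '[[0,0,0],[0,0,0]]'

```text
time: 3.0
eef_pos: [0.5253, 0.2215, 0.0784]
tcp_rot: [0.184, 0.682, -0.184, 0.683]
contact_force: [-0.0, -0.7, 0.5]
opening: 0.0
```

play_rows --claw '[255,255]' --travel '[[0.001,0,0],[0.001,0,0]]' --dr '[[0,0,0],[0,0,0]]'

```text
time: 3.2
eef_pos: [0.5253, 0.2215, 0.0773]
tcp_rot: [0.184, 0.682, -0.184, 0.683]
contact_force: [-0.7, 0.5, 0.3]
opening: 0.003
```

play_rows --claw '[255,255]' --travel '[[0.001,0,0],[0.001,0,0]]' --dr '[[0,0,0],[0,0,0]]'

```text
time: 3.4
eef_pos: [0.5251, 0.2214, 0.076]
tcp_rot: [0.184, 0.682, -0.184, 0.683]
contact_force: [0.0, 0.5, -0.1]
opening: 0.001
```

play_rows --claw '[255,255]' --travel '[[0.001,0,0],[0.001,0,0]]' --dr '[[0,0,0],[0,0,0]]'

```text
time: 3.6
eef_pos: [0.5252, 0.2214, 0.075]
tcp_rot: [0.184, 0.682, -0.184, 0.683]
contact_force: [0.0, -0.5, 0.6]
opening: 0.003
```

play_rows --claw '[255,255]' --travel '[[0.001,0,0],[0.001,0,0]]' --dr '[[0,0,0],[0,0,0]]'

```text
time: 3.8
eef_pos: [0.5253, 0.2215, 0.0744]
tcp_rot: [0.184, 0.682, -0.184, 0.683]
contact_force: [-1.1, -0.9, 3.2]
opening: 0.002
```

Contact came at z of about 0.0747, with 3.2 N. I'll press about 5 mm further.

play_rows --claw '[255,255,255,255]' --travel '[[0.002,0,0],[0.004,0,0],[0.005,0,0],[0.005,0,0]]' --dr '[[0,0,0],[0,0,0],[0,0,0],[0,0,0]]'

```text
time: 4.2
eef_pos: [0.5253, 0.2215, 0.0694]
tcp_rot: [0.184, 0.682, -0.184, 0.683]
contact_force: [-1.5, -0.4, 4.5]
opening: 0.0
```

play_rows --claw '[255,255,255,255,255,255,255,255,255]' --travel '[[0.0005,0,0],[0.0005,0,0],[-0.045,0,-0.01],[-0.085,0,-0.035],[-0.12,0,-0.06],[-0.15,0,-0.08],[-0.16,0,-0.09],[-0.16,0,-0.09],[-0.16,0,-0.09]]' --dr '[[0,0,0],[0,0,0],[0,0,0],[0,0,0],[0,0,0],[0,0,0],[0,0,0],[0,0,0],[0,0,0]]'

```text
time: 5.1
eef_pos: [0.447, 0.2665, 0.2274]
tcp_rot: [0.183, 0.683, -0.185, 0.683]
contact_force: [0.1, -0.5, -0.6]
opening: 0.0
```

```bash
cat > look.py <<'E'
import sys
from plant import ctrl, vision
import cv2,numpy as np
from h import *
t=sys.argv[1]
b=vision.read_camera("scene");a=vision.read_camera("top")
x=cv2.resize(b["img"][140:290,260:420,::-1],None,fx=2.5,fy=2.5); y=cv2.resize(a["img"][170:320,210:370,::-1],None,fx=2.5,fy=2.5)
cv2.imwrite(f"pics/l{t}.png",np.hstack([x,y]))
s=ctrl.get_state();print(s["time"],s["eef_pos"],s["contact_force"])
vv,uu=np.mgrid[150:330,200:380]
P=np.array([deproj(a,u,v,a["range_z"][v,u]) for u,v in zip(uu.ravel(),vv.ravel())])
f=np.array([.5157,.2256]);h=np.array([.5828,.1863])
e=(h-f)/np.linalg.norm(h-f)
q=P[:,:2]-h; al=q@e; la=q@np.array([-e[1],e[0]])
for lo in range(-80,1,10):
    m=(al*1000>lo)&(al*1000<lo+10)&(abs(la)<.03); print(lo,m.sum(),np.median(P[m,2]).round(3))
# fuse hatch region and meter fit
m=((P[:,2]>.066)&(P[:,2]<.085)).reshape(uu.shape).astype(np.uint8)
n,l,st,ce=cv2.connectedComponentsWithStats(m); k=1+np.argmax(st[1:,4])
print(cv2.minAreaRect((P.reshape(*uu.shape,3)[l==k][:,:2]*1000).astype(np.float32)))
E
python3 look.py 1
```

```text
5.2 [0.44695005 0.26613181 0.22664246] [-0.09367207  0.1235294   0.34685413]
-80 113 0.059
-70 111 0.057
-60 85 0.055
-50 128 0.131
-40 125 0.118
-30 121 0.106
-20 116 0.093
-10 113 0.08
0 115 0.074
((569.4751586914062, 144.13255310058594), (250.60397338867188, 182.9110870361328), 59.68770217895508)
```

View pics/l1.png

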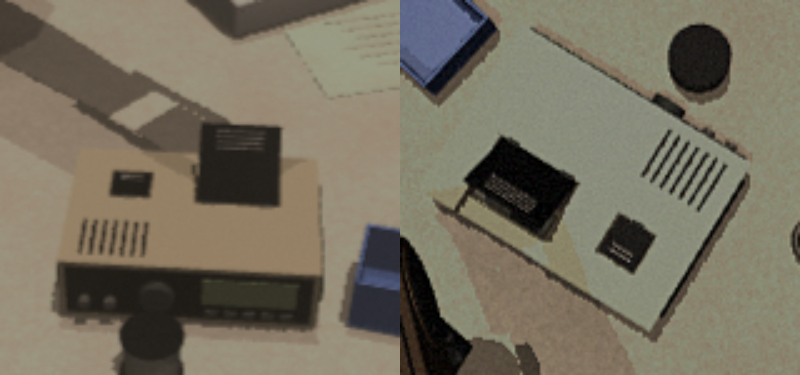

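The large hatch stands open: at (240,165) on the left and (520,185) on the right. The fuse hatch is shut and the meter hasn't moved. I'll wait just over 3 s.

play_rows --claw '[255,255,255,255,255,255,255,255,255,255,255,255,255,255,255,255,255,255]' --travel '[[0,0,0],[0,0,0],[0,0,0],[0,0,0],[0,0,0],[0,0,0],[0,0,0],[0,0,0],[0,0,0],[0,0,0],[0,0,0],[0,0,0],[0,0,0],[0,0,0],[0,0,0],[0,0,0],[0,0,0],[0,0,0]]' --dr '[[0,0,0],[0,0,0],[0,0,0],[0,0,0],[0,0,0],[0,0,0],[0,0,0],[0,0,0],[0,0,0],[0,0,0],[0,0,0],[0,0,0],[0,0,0],[0,0,0],[0,0,0],[0,0,0],[0,0,0],[0,0,0]]'

```text
time: 7.0
eef_pos: [0.447, 0.2661, 0.2266]
tcp_rot: [0.183, 0.683, -0.186, 0.682]
contact_force: [0.5, -0.4, -0.2]
opening: -0.001
```

play_rows --claw '[255,255,255,255,255,255,255,255,255,255,255,255,255,255,255,255,255,255]' --travel '[[0,0,0],[0,0,0],[0,0,0],[0,0,0],[0,0,0],[0,0,0],[0,0,0],[0,0,0],[0,0,0],[0,0,0],[0,0,0],[0,0,0],[0,0,0],[0,0,0],[0,0,0],[0,0,0],[0,0,0],[0,0,0]]' --dr '[[0,0,0],[0,0,0],[0,0,0],[0,0,0],[0,0,0],[0,0,0],[0,0,0],[0,0,0],[0,0,0],[0,0,0],[0,0,0],[0,0,0],[0,0,0],[0,0,0],[0,0,0],[0,0,0],[0,0,0],[0,0,0]]'

```text
time: 8.8
eef_pos: [0.447, 0.2661, 0.2266]
tcp_rot: [0.183, 0.683, -0.186, 0.682]
contact_force: [-0.2, 0.4, 1.4]
opening: 0.004
```

```bash
python3 look.py 2
```

```text
8.9 [0.4469537  0.26613032 0.22663938] [ 0.12315405 -0.06161351 -0.61536829]
-80 110 0.059
-70 112 0.057
-60 85 0.058
-50 129 0.131
-40 126 0.119
-30 118 0.105
-20 113 0.092
-10 109 0.08
0 117 0.074
((569.024169921875, 144.18502807617188), (250.3007354736328, 182.07180786132812), 59.661643981933594)
```

View pics/l2.png

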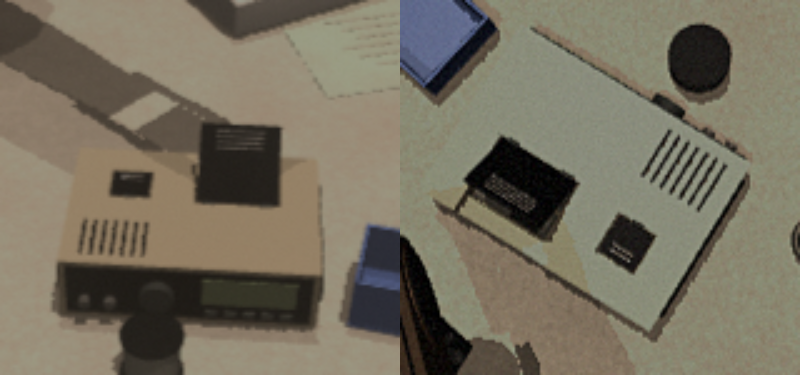

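The picture hasn't changed after 3.7 s: the hatch is open at about 0.9 rad, the fuse hatch is shut and the meter is in place.

```bash
python3 -c "
from plant import ctrl
print(ctrl.sign_off())"
```

```text
the job is handed in; nothing more can be done
None
```

I pressed the battery hatch once with the shut fingertips, about 5.5 mm deep and at about 4.5 N. I then backed off up and away at once, and the hatch popped open.

- **Hatch:** the depth camera showed it tilted at about 0.9 rad just after the press, and again 3.7 s later with no change.
- **Meter:** its fitted position stayed within 0.5 mm of where it started.
- **Other items:** the fuse hatch looks shut. The arm never came near the spool, the jar or the bin, though the closing pictures show the jar only at the edge.
- **Not checked:** the latch counter is out of sight, so I could not read it. The gripper was clear of everything at hand-in, at about 9 s, and no check failed or disagreed.

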